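# Load two spare markers into the marker tube

## Task

Feed the two spare red-and-white markers lengthwise into the open end of the blue tube, one after the other: put the first one at least half-way in and let go, then bring the second up behind it and push it deeper with that, until the first is wholly inside the tube and the second is at least half in. Let go, and do not push the red probe thermometer that lies beside them out of its place.

Things in the scene. Friction and masses are not known exactly. Their poses are not given: they have to be found in the camera images.
- marker_a_mid (a point): Felt marker, white barrel, red cap: round, 135 mm long, 16 mm thick, blunt ends, 20 g, loose on the table. The point is its centre, 8 mm above the table; y runs along it, x and z across (it may roll, so only y's direction counts). Either end may go first, and either of the two identical markers.
- marker_b_mid (a point): The second marker, identical to marker_a: same size, centre point and axes. With one marker half-way in, about 60 mm of it stand out of the mouth.
- tube_mouth (a point): Centre of the open end of a fixed level blue tube, on its axis, 48 mm above the table; x points along the tube INTO it, z up. Bore 27 mm wide, 225 mm deep to a closed end; the mouth flares to 54 mm (62 outside) over 15 mm; floor level. A marker inside lies 6 mm below the axis, slides easily, and stays level once its middle is past the mouth: hold it 30 mm behind its middle.
- thermometer: Bystander: a red probe thermometer with a thin steel probe, 179 mm long, 26 mm wide, 14 mm high, lying loose beside the markers. Origin: centre of its underside; its y axis runs along it, the red body towards +y. It is not to be fed in and stays where it lies.

How it is judged:
By the outcome, as a careful person would: the job done as asked, in the order asked, and still so for the second after the job is handed in, with the robot touching nothing.
It also fails if it takes over 61 s, if anything falls off the work surface, if the arm or the gripper's body presses on something with over 40 N, if the wrist force passes 120 N, or if a joint passes its speed limit or range.

## Robot

A 7-joint arm with a two-finger parallel gripper is mounted at the origin on the work surface; the furniture and walls round the work are solid. World frame = base frame: x ahead of the robot, y to its left, z up, the work surface at z = 0. Lengths are in m, angles in rad, forces in N, time in s.
With the tool pointing down it reaches from about 0.425 to 0.95 m from the base axis. Payload 4.7 kg.
Tool frame: the origin (TCP) lies at the very end of the fingers, on their centre line; the grasp point (between the pads) lies 19 mm behind it (grasp_offset is the distance from the TCP to the grasp point, in m); z points along the fingers, y is the line along which they close (so a half turn about z gives the same grasp; the last joint's range is limited). The gripper opens to 85 mm and grips with 20 to 120 N. Pads are 22 mm wide; open, the fingers measure 114 mm over their backs; the gripper's body (76 mm by 85 mm) begins 54 mm behind the grasp point. The pads swing forward as they close: fully open they stand 13 mm farther back than shut.
Start: joints at [-0.029, 0.469, -0.049, 1.532, 0.024, 1.141, -0.082], TCP at [0.675, 0, 0.231] pointing down, gripper open.
Joint ranges: [-2.59, 2.59], [-0.33, 1.99], [-1.39, 1.29], [0.1, 2.45], [-1.04, 4.18], [0.21, 1.99], [-2.66, 2.66]. Speed limits (rad/s): [2.57, 2.57, 3.14, 3.14, 3.14, 3.14, 3.14].

## Interface

Orientations are given as a 3x3 rotation matrix whose columns are the frame's x, y, z axes.
In Python, from bench import state, get_image, hand_in, look_for, grasp_offset gives the robot as it stands.
- The arm moves only by the tool servo_tool, never from a script. Its argument "targets" is a list of rows, each a list of 4 numbers: the shift along the tool's x, y, z in units of 50 mm (1.0 is 50 mm), then the turn about the tool's z in units of 5 degrees (1.0 is 5 degrees). A call has exactly 5 rows; each row shifts and turns the commanded pose from where the row before left it, along the tool's axes as they then stand; what a row does not reach is not made up. A row lasts 1/10 s, in which the tool goes at most 50 mm and 8.59 degrees, less where a joint would pass 70% of its speed; a pose out of reach is approached as far as the arm can. A call is refused whole if a number of a shift passes 1 or a number of a turn 1, either way. A call with a gripper value outside its range is refused whole. "jaw" is the opening in per cent of the stroke, from 0 (shut) to 100 (fully open), set as the call begins (left out, the last holds). The fingers move at their own pace and stop on an object; "force" is the grip in N (left out, the last holds). Time passes only in rows, so rows that do not move let the fingers close, or fill a call up. It gives the time, the measured TCP pose, the force, the opening and the grip force at its end, in the units of the state.
- state(): the state, without advancing time (a new reading comes with each control period).
- get_image(name): name is "scene" or "side" or "wrist"; returns a dict with "image" (480x640x3 uint8, red, green, blue), "z_map" (480x640 float32, m along the optical axis (not along the pixel's ray), 0 where there is no reading), "fx", "fy", "cx", "cy" (pixels), "view" (4x4, takes a point from world to camera coordinates). Camera axes: x right, y up, looking along -z (the intrinsics and any distortion apply to the point x, -y, -z); pixel columns grow to the right and rows downward; lengths in m; the calibration is good to about 2 mm. A picture is of the moment at which its call begins.
- hand_in(): hands the job in; it is judged then, once.
Trained networks look in a picture, given as the dict that the camera call returned (one of the last four; its "shot" number tells which), for a name from the list of things; names that differ only in an ending like _2 or _b are one class to them, and where a whole thing is asked for, a point or a joint stands for the part that bears it (a point fixed in the world has none). Each returns a list of dicts, best first, with "p" (0 to 1); they miss things now and then, are a little off and sometimes report something else, mostly with a low value. They report only what shows in the picture. A call takes as long as a camera call.
- look_for(picture, name): "uv" ([column, row] in pixels, amid what is visible of it).
The state is a dict: "time": time; "joints": joint angles; "joint_vel": joint speeds; "joint_torque": joint torques, N m; "eef_pos": TCP position; "eef_rot": TCP orientation; "wrist_force": force on the tool from outside, world axes, zero at the start; "moment": the same for the moment, N m; "width": opening from 0.0 (shut) to 1.0 (fully open); "finger_force": force on a finger pad.
Only numpy, scipy, OpenCV 4.12 (cv2) and the standard library are available. Lean on these libraries where they do the work, as an engineer would, in place of code of your own. Each camera call takes 0.05 s, during which the arm holds its last target. There are 200 camera calls.

## Working session

There is one attempt and no reset: what is moved stays moved. The work goes in short steps, Python scripts to look and compute and a tool call to move; the robot and the scene stay as the last step left them, time stands still between calls to the robot, and variables do not carry over. Pictures are saved under pics/ and viewed, at most 10 in all, crops included, and the job is handed in when it is done.

Besides the shell and the picture viewer there is one more tool, called after ">>>" as name([rows], argument=value, ...), one row to a line, values as JSON. servo_tool: Moves the arm, as the interface text tells. Its arguments: {"type":"object","properties":{"targets":{"type":"array","items":{"type":"array","items":{"type":"number"}}},"jaw":{"type":"number"},"force":{"type":"number"}},"required":["targets"]}

```bash
mkdir -p pics; ls; cat > h.py <<'E'
import numpy as np, cv2
from bench import state, get_image, hand_in, look_for, grasp_offset
def ray2w(p,uv,z=None):
    u,v=uv
    if z is None:
        z=p["z_map"][int(round(v)),int(round(u))]
    c=np.array([(u-p["cx"])/p["fx"]*z,-(v-p["cy"])/p["fy"]*z,-z,1])
    return (np.linalg.inv(p["view"])@c)[:3]
def w2uv(p,w):
    c=p["view"]@np.append(w,1); return np.array([p["cx"]+p["fx"]*c[0]/-c[2],p["cy"]-p["fy"]*c[1]/-c[2]])
def cloud(p):
    v,u=np.mgrid[0:480,0:640]; z=p["z_map"]
    c=np.stack([(u-p["cx"])/p["fx"]*z,-(v-p["cy"])/p["fy"]*z,-z,np.ones_like(z)],-1)
    return (c@np.linalg.inv(p["view"]).T)[...,:3]
def save(p,n): cv2.imwrite(f"pics/{n}.png",p["image"][...,::-1])
E
python3 - <<'E'
from h import *
print(grasp_offset, state())
for n in ["scene","side","wrist"]:
    p=get_image(n); save(p,n+"0"); print(n,{k:p[k] for k in p if k not in("image","z_map","view")}, np.linalg.inv(p["view"])[:3].round(3).tolist())
    for t in ["marker_a_mid","tube_mouth","thermometer"]:
        for d in look_for(p,t)[:4]: print(t,d["p"],np.round(d["uv"]),ray2w(p,d["uv"]).round(3))
a=[cv2.imread(f"pics/{n}0.png") for n in ["scene","side"]]
E
```

```text
pics
0.0187 {'time': 0.0, 'joints': array([-0.02889803,  0.46948079, -0.04861273,  1.53371349,  0.02410738,
        1.14101055, -0.08229223]), 'joint_vel': array([-3.24481353e-05, -2.21797878e-04, -6.05560031e-04, -1.72721213e-04,
        9.46270552e-04, -1.10338833e-03,  3.40472063e-04]), 'joint_torque': array([ 1.18357209e-03, -5.10321057e+01, -4.63755790e-02, -2.37716943e+01,
        1.05899444e-02,  7.35067850e-03,  1.56414734e-05]), 'eef_pos': array([6.74400850e-01, 1.71268474e-05, 2.30226680e-01]), 'eef_rot': array([[-5.68770360e-05,  9.99997949e-01, -2.02475247e-03],
       [ 9.99999996e-01,  5.67266276e-05, -7.43421714e-05],
       [-7.42271615e-05, -2.02475669e-03, -9.99997947e-01]]), 'wrist_force': array([0.72747658, 0.21639231, 0.95826046]), 'moment': array([-0.04859839,  0.05874165, -0.0268094 ]), 'finger_force': 0.0, 'width': 1.0019005638373992}
scene {'fx': 475.90801376750034, 'fy': 475.90801376750034, 'cx': 310.38470322285474, 'cy': 242.4640292619522, 'shot': 1} [[0.435, 0.576, -0.692, -0.043], [-0.9, 0.263, -0.347, -0.39], [-0.018, 0.774, 0.633, 0.598]]
marker_a_mid 0.86 [326. 302.] [ 0.464 -0.163  0.014]
tube_mouth 0.96 [258. 223.] [0.575 0.034 0.043]
thermometer 0.66 [303. 268.] [ 0.526 -0.089  0.013]
side {'fx': 516.2528652859465, 'fy': 516.2528652859465, 'cx': 320.1085252262658, 'cy': 239.17151278001344, 'shot': 2} [[-0.358, -0.438, 0.824, 1.226], [0.934, -0.15, 0.325, 0.182], [-0.019, 0.886, 0.463, 0.47]]
marker_a_mid 0.68 [303. 253.] [ 0.472 -0.15   0.012]
tube_mouth 0.61 [431. 304.] [0.594 0.103 0.038]
wrist {'fx': 368.5795085931196, 'fy': 368.5795085931196, 'cx': 320.0005546156645, 'cy': 241.61597784409415, 'shot': 3} [[1.0, -0.0, 0.001, 0.675], [-0.0, 0.956, 0.292, 0.075], [-0.001, -0.292, 0.956, 0.374]]
marker_a_mid 0.69 [133. 322.] [ 0.471 -0.126  0.016]
tube_mouth 0.62 [221. 115.] [0.595 0.085 0.062]
```

View pics/scene0.png

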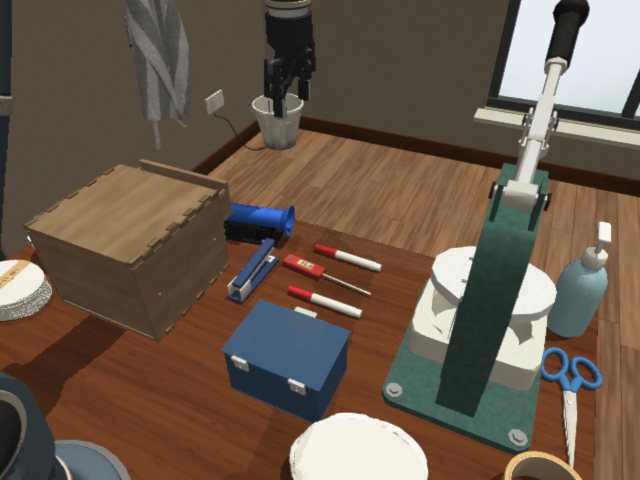

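View pics/wrist0.png

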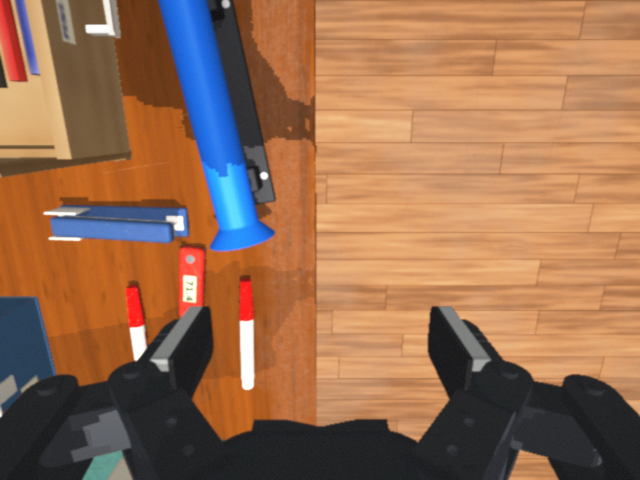

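```bash
cat >> h.py <<'E'
def segs(p,box):
    P=cloud(p); h=cv2.cvtColor(p["image"],cv2.COLOR_RGB2HSV).astype(int); H,S,V=h[...,0],h[...,1],h[...,2]
    inb=(P[...,0]>box[0])&(P[...,0]<box[1])&(P[...,1]>box[2])&(P[...,1]<box[3])&(p["z_map"]>0)
    red=((H<6)|(H>172))&(S>170)&(V>120); white=(S<60)&(V>150)
    m=((red|white)&inb&(P[...,2]>0.002)&(P[...,2]<0.03)).astype(np.uint8)
    m=cv2.morphologyEx(m,cv2.MORPH_CLOSE,np.ones((3,3)))
    n,l,st,_=cv2.connectedComponentsWithStats(m)
    for i in range(1,n):
        if st[i,4]<60: continue
        Q=P[l==i]; c=Q[:,:2].mean(0); d=np.linalg.svd(Q[:,:2]-c,full_matrices=False)[2][0]; d*=np.sign(d[1])
        t=(Q[:,:2]-c)@d; lo,hi=np.percentile(t,[1,99]); mid=c+d*(lo+hi)/2
        print("seg",st[i,4],"mid",mid.round(4),"ang",np.degrees(np.arctan2(d[0],d[1])).round(1),"len",(hi-lo).round(3),"ztop",np.percentile(Q[:,2],95).round(4), "wid",np.ptp(np.percentile((Q[:,:2]-c)@[d[1],-d[0]],[2,98])).round(4))
def tube(p):
    P=cloud(p); h=cv2.cvtColor(p["image"],cv2.COLOR_RGB2HSV).astype(int)
    m=(h[...,0]>100)&(h[...,0]<125)&(h[...,1]>150)&(h[...,2]>60)&(P[...,2]>0.02)&(P[...,2]<0.1)&(P[...,0]>.5)&(P[...,0]<.68)&(P[...,1]>0.02)&(p["z_map"]>0)
    return P[m]
E
python3 - <<'E'
from h import *
for n in ["wrist","scene","side"]:
    p=get_image(n); print(n); segs(p,(.4,.7,-.32,.02))
    Q=tube(p)
    print(len(Q),Q.min(0).round(3),Q.max(0).round(3))
    if n!="side":
        # top ridge per y slice
        for y in np.arange(0.03,.33,.02):
            s=Q[(Q[:,1]>y)&(Q[:,1]<y+.02)]
            if len(s)>10:
                zt=np.percentile(s[:,2],98); r=s[s[:,2]>zt-.002]
                print(round(y+.01,3),"ztop",zt.round(4),"xr",r[:,0].mean().round(4),"xmin/max",s[:,0].min().round(3),s[:,0].max().round(3),len(s))
save(p,"side1")
E
```

```text
wrist
seg 122 mid [ 0.4297 -0.0013] ang 86.7 len 0.027 ztop 0.0331 wid 0.0089
seg 179 mid [0.5988 0.0275] ang 58.9 len 0.179 ztop 0.0114 wid 0.0184
seg 1525 mid [ 0.5376 -0.0791] ang 21.0 len 0.074 ztop 0.0158 wid 0.0332
seg 1382 mid [ 0.5934 -0.1454] ang 3.4 len 0.132 ztop 0.0166 wid 0.0143
seg 966 mid [ 0.4731 -0.129 ] ang 1.9 len 0.084 ztop 0.0166 wid 0.0128
8536 [0.553 0.02  0.022] [0.614 0.17  0.069]
0.04 ztop 0.0671 xr 0.5912 xmin/max 0.575 0.612 871
0.06 ztop 0.0673 xr 0.5893 xmin/max 0.571 0.609 1065
0.08 ztop 0.0674 xr 0.5856 xmin/max 0.567 0.605 1164
0.1 ztop 0.0672 xr 0.5821 xmin/max 0.563 0.602 1231
0.12 ztop 0.0675 xr 0.5785 xmin/max 0.56 0.598 1307
0.14 ztop 0.0674 xr 0.5749 xmin/max 0.556 0.595 1390
0.16 ztop 0.0676 xr 0.5717 xmin/max 0.553 0.591 1197
scene
seg 363 mid [ 0.5903 -0.1488] ang 32.3 len 0.113 ztop 0.0161 wid 0.0658
seg 454 mid [ 0.5161 -0.12  ] ang 38.3 len 0.148 ztop 0.0151 wid 0.0915
seg 487 mid [ 0.4673 -0.1559] ang 30.2 len 0.117 ztop 0.0163 wid 0.0644
607 [0.564 0.02  0.036] [0.603 0.1   0.067]
0.04 ztop 0.0661 xr 0.5887 xmin/max 0.571 0.6 170
0.06 ztop 0.0658 xr 0.5852 xmin/max 0.566 0.592 166
0.08 ztop 0.0663 xr 0.5811 xmin/max 0.564 0.588 154
0.1 ztop 0.0666 xr 0.5817 xmin/max 0.564 0.588 28
side
seg 459 mid [ 0.4729 -0.154 ] ang 33.8 len 0.113 ztop 0.0165 wid 0.0715
seg 126 mid [ 0.5695 -0.314 ] ang 89.4 len 0.045 ztop 0.0289 wid 0.0126
seg 515 mid [ 0.5232 -0.1079] ang 56.9 len 0.118 ztop 0.0157 wid 0.1255
seg 599 mid [ 0.5958 -0.1454] ang 50.1 len 0.091 ztop 0.0167 wid 0.097
3334 [0.554 0.02  0.034] [0.615 0.207 0.068]
```

View pics/side0.png

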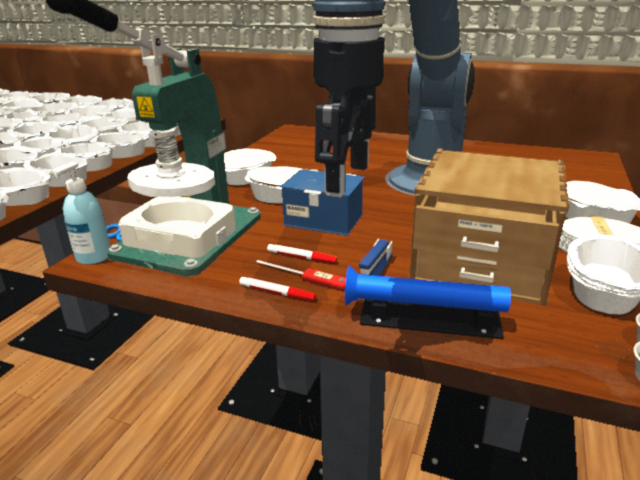

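```bash
python3 - <<'E'
from h import *
p=get_image("scene"); P=cloud(p)
w=get_image("wrist"); s=get_image("side")
h=np.full((30,30),-1.);A=np.concatenate([cloud(q)[q["z_map"]>0] for q in (p,s)])
g=A[(A[:,2]<.18)]
for i in range(16):
  for j in range(24):
    x0=.36+.02*i;y0=-.34+.02*j
    m=(g[:,0]>x0)&(g[:,0]<x0+.02)&(g[:,1]>y0)&(g[:,1]<y0+.02)
    h[i,j]=np.percentile(g[m,2],97)*1000 if m.sum()>2 else -1
print("cols y from -.34"); 
for i in range(16): print(round(.36+.02*i,2),h[i,:24].astype(int).tolist())
def blue(p):
    P=cloud(p); hh=cv2.cvtColor(p["image"],cv2.COLOR_RGB2HSV).astype(int)
    m=(hh[...,0]>100)&(hh[...,0]<125)&(hh[...,1]>150)&(hh[...,2]>60)&(P[...,2]>0.012)&(P[...,2]<0.1)&(P[...,0]>.54)&(P[...,0]<.68)&(P[...,1]>-0.02)&(p["z_map"]>0)
    return P[m]
d=np.array([-.1736,.9848]);n=np.array([.9848,.1736])
for q in (w,p,s):
    Q=blue(q); t=Q[:,:2]@d; c=Q[:,:2]@n
    print(len(Q),"t min",np.percentile(t,[0,1,3]).round(4))
    for a in np.arange(-.11,-.05,.004):
        k=(t>a)&(t<a+.004)
        if k.sum()>5: print("  t",round(a+.002,3),"c",c[k].min().round(4),c[k].max().round(4),"z",Q[k,2].min().round(4),Q[k,2].max().round(4),k.sum())
E
```

```text
cols y from -.34
0.36 [17, 17, 3, 1, 87, 89, 89, 90, 90, 90, 89, 89, 90, 1, 2, 1, 1, 1, 1, 170, 169, 169, 169, 169]
0.38 [17, 17, 9, 2, 2, 1, 1, 1, 1, 1, 2, 1, 1, 1, 1, 1, 1, 1, 1, 169, 169, 169, 169, 168]
0.4 [33, 17, 7, 1, 1, 2, 1, 2, 2, 1, 1, 2, 2, 1, 1, 31, 34, 12, 1, 170, 169, 169, 169, 169]
0.42 [63, 63, 5, 1, 1, 1, 1, 2, 1, 1, 1, 2, 1, 1, 1, 38, 39, 24, 1, 169, 169, 169, 169, 169]
0.44 [141, 63, 8, 1, 1, 1, 1, 1, 1, 1, 1, 1, 1, 1, 1, 41, 42, 7, 2, 170, 169, 169, 169, 169]
0.46 [142, 93, 7, 1, 1, 13, 15, 16, 16, 16, 16, 16, 15, 1, 1, 43, 44, 1, 1, 169, 169, 169, 169, 169]
0.48 [142, 140, 4, 1, 2, 2, 2, 2, 2, 1, 1, 1, 1, 1, 1, 46, 47, 0, 1, 168, 168, 168, 168, 168]
0.5 [142, 138, 8, 1, 2, 2, 8, 2, 2, 2, 1, 11, 1, 1, 2, 48, 50, -191, 2, 145, 145, -1, -1, 45]
0.52 [142, 63, 17, 1, 2, 2, 9, 9, 9, 9, 13, 15, 14, 14, 13, 47, 49, -174, 1, 155, 158, 158, 158, 158]
0.54 [64, 63, 17, 1, 1, 1, 2, 2, 1, 1, 10, 15, 15, 15, 15, 2, 1, -1, 2, 6, 6, 7, 7, 122]
0.56 [62, 56, 16, 1, 1, 1, 1, 2, 1, 1, 2, 1, 1, 1, 1, 62, 46, 56, 58, 62, 64, 65, 66, 66]
0.58 [20, 25, 15, 2, 2, 1, 14, 16, 16, 16, 16,
[... 1846 characters left out ...]
26  -0.1239 -0.1209]
  t -0.108 c 0.5846 0.6089 z 0.0385 0.0666 65
  t -0.104 c 0.5305 0.6086 z 0.0405 0.067 67
  t -0.1 c 0.5807 0.6088 z 0.0396 0.0678 56
  t -0.096 c 0.5831 0.6102 z 0.0351 0.0672 68
  t -0.092 c 0.5856 0.6096 z 0.0339 0.0668 69
  t -0.088 c 0.583 0.6078 z 0.0376 0.067 60
  t -0.084 c 0.5819 0.6094 z 0.0378 0.0669 67
  t -0.08 c 0.5802 0.6093 z 0.0341 0.0678 69
  t -0.076 c 0.5863 0.6085 z 0.0364 0.0688 69
  t -0.072 c 0.5838 0.6088 z 0.0376 0.0668 63
  t -0.068 c 0.582 0.6087 z 0.0341 0.068 66
  t -0.064 c 0.5793 0.6086 z 0.0342 0.0666 68
  t -0.06 c 0.5855 0.6087 z 0.036 0.0679 69
  t -0.056 c 0.5836 0.6091 z 0.0375 0.0677 65
  t -0.052 c 0.5836 0.6086 z 0.0348 0.0673 67
```

```bash
python3 - <<'E'
from h import *
d=np.array([-.1736,.9848]);n=np.array([.9848,.1736])
for nm in ("wrist","scene","side"):
    p=get_image(nm);P=cloud(p); hh=cv2.cvtColor(p["image"],cv2.COLOR_RGB2HSV).astype(int)
    m=(hh[...,0]>100)&(hh[...,0]<125)&(hh[...,1]>150)&(hh[...,2]>60)&(P[...,2]>0.012)&(P[...,2]<0.1)&(P[...,0]>.545)&(P[...,0]<.68)&(P[...,1]>-0.1)&(P[...,1]<.05)&(p["z_map"]>0)
    Q=P[m];t=Q[:,:2]@d; c=Q[:,:2]@n
    print(nm,np.percentile(t,[0,1]).round(4))
    for a in np.arange(-.16,-.11,.003):
        k=(t>a)&(t<a+.003)
        if k.sum()>3: print("  t",round(a+.0015,4),"c",c[k].min().round(4),c[k].max().round(4),"z",Q[k,2].min().round(4),Q[k,2].max().round(4),k.sum())
    # markers by boxes
    S=P[(p["z_map"]>0)&(P[...,2]>.006)&(P[...,2]<.025)]
    for nme,(x0,x1) in dict(m1=(.575,.615),m2=(.455,.49)).items():
        k=S[(S[:,0]>x0)&(S[:,0]<x1)&(S[:,1]<-.06)&(S[:,1]>-.26)]
        f=np.polyfit(k[k[:,2]>.013][:,1],k[k[:,2]>.013][:,0],1)
        print(nme,"y",np.percentile(k[:,1],[.5,99.5]).round(4),"x(y=-.15)",np.polyval(f,-.15).round(4),"slope",f[0].round(3),"top",np.percentile(k[:,2],95).round(4),"xr",np.percentile(k[:,0],[2,98]).round(4))
E
```

```text
wrist [-0.1262 -0.1254]
  t -0.1255 c 0.5641 0.6195 z 0.0488 0.0796 176
  t -0.1225 c 0.5652 0.6192 z 0.0486 0.0779 264
  t -0.1195 c 0.5678 0.6167 z 0.0496 0.0758 236
  t -0.1165 c 0.5701 0.6135 z 0.0491 0.0723 208
  t -0.1135 c 0.572 0.6108 z 0.0496 0.0698 180
  t -0.1105 c 0.5744 0.6082 z 0.0514 0.0683 100
m1 y [-0.2123 -0.0789] x(y=-.15) 0.5927 slope 0.036 top 0.0166 xr [0.5852 0.6009]
m2 y [-0.1721 -0.0866] x(y=-.15) 0.4715 slope 0.023 top 0.0167 xr [0.4657 0.4789]
scene [-0.128  -0.1272]
  t -0.1285 c 0.5577 0.6059 z 0.0244 0.0773 13
  t -0.1255 c 0.5597 0.6178 z 0.0188 0.0776 86
  t -0.1225 c 0.5623 0.616 z 0.0243 0.0751 78
  t -0.1195 c 0.5644 0.6121 z 0.0281 0.072 62
  t -0.1165 c 0.5673 0.6092 z 0.0315 0.0684 37
  t -0.1135 c 0.5705 0.6018 z 0.0331 0.0681 23
  t -0.1105 c 0.5709 0.5999 z 0.0352 0.066 26
m1 y [-0.2148 -0.0803] x(y=-.15) 0.5897 slope 0.039 top 0.0159 xr [0.5821 0.596 ]
m2 y [-0.2224 -0.0889] x(y=-.15) 0.4684 slope 0.014 top 0.016 xr [0.4611 0.4739]
side [-0.1257 -0.125 ]
  t -0.1255 c 0.5828 0.6198 z 0.0341 0.0799 42
  t -0.1225 c 0.5818 0.6209 z 0.0329 0.0783 87
  t -0.1195 c 0.5822 0.618 z 0.0335 0.0763 70
  t -0.1165 c 0.5836 0.614 z 0.0362 0.0727 67
  t -0.1135 c 0.5843 0.6124 z 0.034 0.0701 65
  t -0.1105 c 0.5812 0.6102 z 0.0309 0.0679 54
m1 y [-0.2126 -0.0786] x(y=-.15) 0.5937 slope 0.03 top 0.0166 xr [0.5878 0.6013]
m2 y [-0.22  -0.086] x(y=-.15) 0.4724 slope 0.014 top 0.0165 xr [0.4665 0.4795]
```

>>> servo_tool([
  [-0.74,-0.33,0.4,0.08],
  [-0.74,-0.33,0.4,0.08],
  [-0.74,-0.33,0.5,0.08],
  [-0.74,-0.33,0.6,0.08],
  [-0.7,-0.33,0.6,0.08],
], jaw=45, force=40)

```text
time: 1.55
eef_pos: [0.5897, -0.1832, 0.1061]
eef_rot: [[0.035, 0.999, 0.002], [0.999, -0.035, -0.001], [-0.001, 0.002, -1.0]]
wrist_force: [1.2, -0.6, 0.2]
width: 0.452
finger_force: 0.0
```

>>> servo_tool([
  [0,0,0,0],
  [0,0,0,0],
  [0,0,0,0],
  [0,0,0,0],
  [0,0,0,0],
])

```text
time: 2.05
eef_pos: [0.5913, -0.1802, 0.1074]
eef_rot: [[0.033, 0.999, 0.002], [0.999, -0.033, 0.0], [0.0, 0.002, -1.0]]
wrist_force: [-0.1, 0.7, -0.3]
width: 0.448
finger_force: 0.0
```

```bash
cat >> h.py <<'E'
def marks(p):
    P=cloud(p);S=P[(p["z_map"]>0)&(P[...,2]>.006)&(P[...,2]<.025)]
    for nme,(x0,x1) in dict(m1=(.575,.615),m2=(.455,.49)).items():
        k=S[(S[:,0]>x0)&(S[:,0]<x1)&(S[:,1]<-.06)&(S[:,1]>-.26)]
        if len(k)<50: continue
        f=np.polyfit(k[k[:,2]>.013][:,1],k[k[:,2]>.013][:,0],1)
        print(nme,len(k),"y",np.percentile(k[:,1],[.5,99.5]).round(4),"x(y=-.15)",np.polyval(f,-.15).round(4),"slope",f[0].round(3),"top",np.percentile(k[:,2],95).round(4),"xr",np.percentile(k[:,0],[2,98]).round(4))
E
python3 - <<'E'
from h import *
p=get_image("wrist"); save(p,"w1"); marks(p)
s=state(); print(s["time"],s["eef_pos"].round(4),s["eef_rot"].round(3).tolist(),s["width"])
E
```

```text
m1 4607 y [-0.2126 -0.0803] x(y=-.15) 0.5921 slope 0.037 top 0.0167 xr [0.5844 0.6004]
m2 4844 y [-0.2204 -0.0879] x(y=-.15) 0.4715 slope 0.017 top 0.0166 xr [0.465  0.4785]
2.1 [ 0.591  -0.1804  0.1073] [[0.033, 0.999, 0.001], [0.999, -0.033, 0.0], [0.0, 0.001, -1.0]] 0.4471085816581301
```

View pics/w1.png

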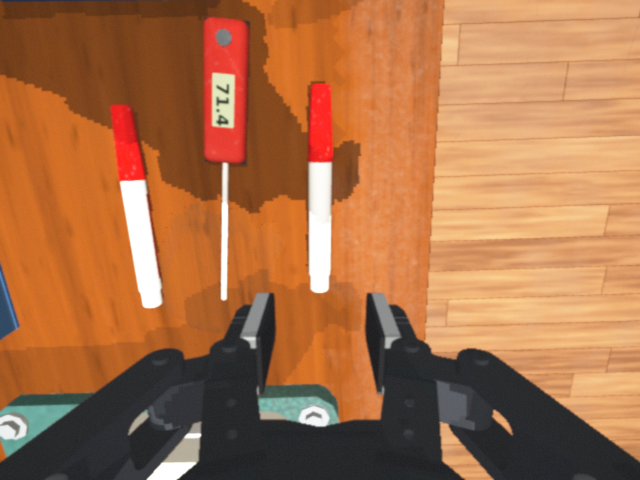

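>>> servo_tool([
  [-0.06,0,0.5,0],
  [0,0,0.5,0],
  [0,0,0.5,0],
  [0,0,0.36,0],
  [0,0,0.2,0],
])

```text
time: 2.6
eef_pos: [0.5896, -0.1837, 0.0022]
eef_rot: [[0.034, 0.999, -0.002], [0.999, -0.034, 0.001], [0.001, -0.002, -1.0]]
wrist_force: [0.1, 0.3, 0.7]
width: 0.453
finger_force: 0.0
```

>>> servo_tool([
  [0,0,0,0],
  [0,0,0,0],
  [0,0,0,0],
  [0,0,0,0],
  [0,0,0,0],
])

```text
time: 3.1
eef_pos: [0.5905, -0.1846, 0.0044]
eef_rot: [[0.035, 0.999, 0.001], [0.999, -0.035, -0.0], [-0.0, 0.001, -1.0]]
wrist_force: [0.2, 0.3, -0.0]
width: 0.448
finger_force: 0.0
```

>>> servo_tool([
  [0,0,0,0],
  [0,0,0,0],
  [0,0,0,0],
  [0,0,0,0],
  [0,0,0,0],
], jaw=0, force=40)

```text
time: 3.6
eef_pos: [0.5903, -0.1846, 0.004]
eef_rot: [[0.035, 0.999, 0.001], [0.999, -0.035, -0.0], [-0.0, 0.001, -1.0]]
wrist_force: [-1.0, -0.9, 4.4]
width: 0.143
finger_force: 39.5
```

>>> servo_tool([
  [0,0,0,0],
  [0,0,-0.3,0],
  [0,0,-0.3,-0.8],
  [0,0,-0.12,-0.8],
  [0,0,0,-0.8],
])

```text
time: 4.1
eef_pos: [0.5909, -0.1847, 0.0413]
eef_rot: [[-0.177, 0.984, 0.003], [0.984, 0.177, -0.001], [-0.001, 0.002, -1.0]]
wrist_force: [-0.2, 0.2, -0.9]
width: 0.146
finger_force: 39.1
```

>>> servo_tool([
  [0,0.2,0,0],
  [0.1,0.3,0,0],
  [0.15,0.2,0,0],
  [0.15,0.13,0,0],
  [0.05,0,0,0],
])

```text
time: 4.6
eef_pos: [0.6282, -0.1522, 0.0393]
eef_rot: [[-0.177, 0.984, 0.0], [0.984, 0.177, 0.001], [0.001, 0.001, -1.0]]
wrist_force: [-0.4, -0.3, -0.2]
width: 0.142
finger_force: 39.1
```

>>> servo_tool([
  [0,0,0,0],
  [0,0,0,0],
  [0,0,0,0],
  [0,0,0,0],
  [0,0,0,0],
])

```text
time: 5.1
eef_pos: [0.6268, -0.1555, 0.0396]
eef_rot: [[-0.173, 0.985, 0.0], [0.985, 0.173, -0.0], [-0.0, 0.0, -1.0]]
wrist_force: [0.6, 0.4, -0.9]
width: 0.141
finger_force: 39.1
```

```bash
cat >> h.py <<'E'
M=np.array([.6042,-.0220]);d=np.array([-.1736,.9848]);n=np.array([.9848,.1736])
def held(nm="wrist",zr=(.02,.07),srange=(-.3,-.015),cr=.03):
    "marker out of the mouth, in tube coordinates: s along, c across, z top"
    p=get_image(nm);P=cloud(p);hh=cv2.cvtColor(p["image"],cv2.COLOR_RGB2HSV).astype(int)
    H,S,V=hh[...,0],hh[...,1],hh[...,2]
    col=(((H<6)|(H>172))&(S>170)&(V>100))|((S<60)&(V>130))
    Q=P[col&(p["z_map"]>0)];q=Q[:,:2]-M;s=q@d;c=q@n
    k=(Q[:,2]>zr[0])&(Q[:,2]<zr[1])&(s>srange[0])&(s<srange[1])&(abs(c)<cr)
    Q,s,c=Q[k],s[k],c[k]; print(nm,len(s),"s",np.percentile(s,[1,99]).round(4) if len(s) else "")
    for a in np.arange(srange[0],srange[1],.02):
        j=(s>a)&(s<a+.02)
        if j.sum()>15: print("  s",round(a+.01,3),"c",np.percentile(c[j],[3,97]).round(4),"mid",np.mean(np.percentile(c[j],[3,97])).round(4),"ztop",np.percentile(Q[j,2],95).round(4),j.sum())
    return p
def tcp():
    s=state();q=s["eef_pos"][:2]-M; print("t",s["time"],"tcp s",(q@d).round(4),"c",(q@n).round(4),"z",s["eef_pos"][2].round(4),"yaw",np.degrees(np.arctan2(s["eef_rot"][0][0],s["eef_rot"][1][0])).round(2),"w",s["width"])
E
python3 - <<'E'
from h import *
tcp(); p=held("wrist"); save(p,"w2"); held("side"); held("scene")
E
```

```text
t 5.1 tcp s -0.1354 c -0.0009 z 0.0396 yaw -9.96 w 0.14130397825770716
wrist 13539 s [-0.1619 -0.0318]
  s -0.17 c [-0.007   0.0048] mid -0.0011 ztop 0.0512 250
  s -0.15 c [-0.0069  0.0049] mid -0.001 ztop 0.0522 1209
  s -0.13 c [-0.0127  0.0106] mid -0.0011 ztop 0.0668 2198
  s -0.11 c [-0.0078  0.0056] mid -0.0011 ztop 0.0522 1788
  s -0.09 c [-0.0075  0.0058] mid -0.0009 ztop 0.0523 2027
  s -0.07 c [-0.008   0.0064] mid -0.0008 ztop 0.0526 2405
  s -0.05 c [-0.0072  0.0056] mid -0.0008 ztop 0.0518 2516
  s -0.03 c [-0.0064  0.005 ] mid -0.0007 ztop 0.0511 1146
side 629 s [-0.1621 -0.0297]
  s -0.17 c [-0.0003  0.0059] mid 0.0028 ztop 0.0517 16
  s -0.15 c [-0.0028  0.0109] mid 0.0041 ztop 0.052 60
  s -0.13 c [-0.0104  0.0092] mid -0.0006 ztop 0.0623 33
  s -0.11 c [-0.0028  0.0072] mid 0.0022 ztop 0.0522 101
  s -0.09 c [-0.0033  0.0072] mid 0.0019 ztop 0.0523 110
  s -0.07 c [-0.0044  0.0079] mid 0.0017 ztop 0.052 120
  s -0.05 c [-0.0037  0.0074] mid 0.0019 ztop 0.0519 125
  s -0.03 c [-0.0038  0.0062] mid 0.0012 ztop 0.051 64
scene 323 s [-0.1645 -0.0324]
  s -0.17 c [-0.0092  0.0002] mid -0.0045 ztop 0.0503 18
  s -0.15 c [-0.0118  0.0005] mid -0.0056 ztop 0.0514 47
  s -0.11 c [-0.01    0.0004] mid -0.0048 ztop 0.0515 57
  s -0.09 c [-0.0094  0.0019] mid -0.0038 ztop 0.0512 60
  s -0.07 c [-0.0088  0.0003] mid -0.0042 ztop 0.0517 54
  s -0.05 c [-0.0089  0.0013] mid -0.0038 ztop 0.0507 56
  s -0.03 c [-0.0077  0.0004] mid -0.0036 ztop 0.0496 23
```

View pics/w2.png

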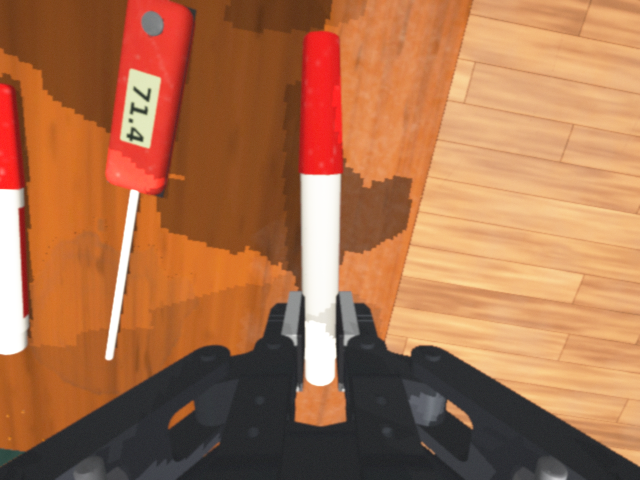

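>>> servo_tool([
  [0.2,0.02,0,0],
  [0.2,0,0,0],
  [0.2,0,0,0],
  [0.2,0,0,0],
  [0.2,0,0,0],
])

```text
time: 5.75
eef_pos: [0.6191, -0.1043, 0.0396]
eef_rot: [[-0.175, 0.985, -0.0], [0.985, 0.175, 0.0], [0.0, 0.0, -1.0]]
wrist_force: [-0.0, -0.3, -0.0]
width: 0.14
finger_force: 39.1
```

>>> servo_tool([
  [0.2,0,0,0],
  [0.2,0,0,0],
  [0.2,0,0,0],
  [0.2,0,0,0],
  [0.2,0,0,0],
])

```text
time: 6.25
eef_pos: [0.6104, -0.0557, 0.0396]
eef_rot: [[-0.174, 0.985, 0.0], [0.985, 0.174, -0.0], [-0.0, 0.0, -1.0]]
wrist_force: [-0.1, -0.4, 0.2]
width: 0.14
finger_force: 39.1
```

>>> servo_tool([
  [0.2,0,0,0],
  [0.08,0,0,0],
  [0.04,0,0,0],
  [0,0,0,0],
  [0,0,0,0],
])

```text
time: 6.75
eef_pos: [0.6079, -0.0409, 0.0396]
eef_rot: [[-0.173, 0.985, 0.0], [0.985, 0.173, 0.0], [0.0, 0.0, -1.0]]
wrist_force: [-1.4, 0.3, 1.0]
width: 0.142
finger_force: 39.2
```

```bash
python3 - <<'E'
from h import *
tcp(); p=held("wrist"); save(p,"w3"); held("side")
E
```

```text
t 6.75 tcp s -0.0193 c 0.0003 z 0.0396 yaw -9.97 w 0.14225005064032606
wrist 2064 s [-0.048  -0.0154]
  s -0.05 c [-0.0058  0.006 ] mid 0.0001 ztop 0.0509 481
  s -0.03 c [-0.0058  0.0063] mid 0.0003 ztop 0.0524 1237
  s -0.01 c [-0.0057  0.0058] mid 0.0 ztop 0.0526 346
side 94 s [-0.0481 -0.0282]
  s -0.05 c [-0.0013  0.0069] mid 0.0028 ztop 0.0505 37
  s -0.03 c [-0.0015  0.0114] mid 0.0049 ztop 0.0551 57
```

>>> servo_tool([
  [0,0,0.03,0],
  [0,0,0,0],
  [0,0,0,0],
  [0,0,0,0],
  [0,0,0,0],
])

```text
time: 7.35
eef_pos: [0.6081, -0.0411, 0.0384]
eef_rot: [[-0.173, 0.985, 0.001], [0.985, 0.173, -0.0], [-0.0, 0.001, -1.0]]
wrist_force: [-1.8, -1.8, 5.2]
width: 0.146
finger_force: 39.7
```

>>> servo_tool([
  [0,0,0,0],
  [0,0,0,0],
  [0,0,0,0],
  [0,0,0,0],
  [0,0,0,0],
], jaw=40)

```text
time: 7.85
eef_pos: [0.6078, -0.0406, 0.0379]
eef_rot: [[-0.174, 0.985, -0.0], [0.985, 0.174, 0.0], [0.0, -0.0, -1.0]]
wrist_force: [1.1, 0.1, -0.8]
width: 0.4
finger_force: 0.0
```

>>> servo_tool([
  [-0.1,0,-0.3,0],
  [-0.1,0,-0.5,0],
  [-0.3,0,-0.5,0],
  [-0.8,0,-0.4,0],
  [-0.8,0,-0.2,0],
])

```text
time: 8.35
eef_pos: [0.6278, -0.1448, 0.137]
eef_rot: [[-0.176, 0.984, 0.005], [0.984, 0.176, -0.001], [-0.001, 0.005, -1.0]]
wrist_force: [0.7, -0.9, 0.8]
width: 0.4
finger_force: 0.0
```

```bash
python3 - <<'E'
from h import *
tcp(); p=held("wrist"); save(p,"w4"); held("side"); marks(p)
E
```

```text
t 8.35 tcp s -0.1251 c 0.0019 z 0.137 yaw -10.13 w 0.4000868711218323
wrist 1473 s [-0.0486 -0.0154]
  s -0.05 c [-0.0053  0.0062] mid 0.0005 ztop 0.0506 333
  s -0.03 c [-0.0068  0.0072] mid 0.0002 ztop 0.0517 901
  s -0.01 c [-0.0068  0.0066] mid -0.0001 ztop 0.0518 239
side 180 s [-0.0478 -0.0156]
  s -0.05 c [-0.0025  0.0074] mid 0.0025 ztop 0.0503 42
  s -0.03 c [-0.0017  0.0079] mid 0.0031 ztop 0.0516 111
  s -0.01 c [-0.0018  0.0074] mid 0.0028 ztop 0.0511 27
m2 3947 y [-0.2203 -0.0873] x(y=-.15) 0.4716 slope 0.016 top 0.0166 xr [0.465  0.4785]
```

View pics/w4.png

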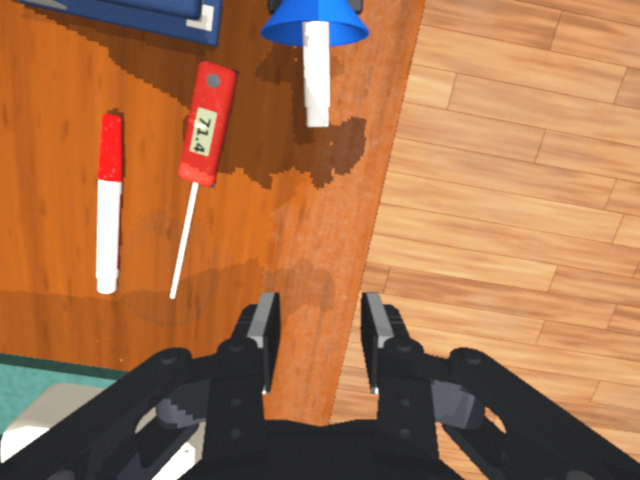

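>>> servo_tool([
  [0,0,0,0.4],
  [0,0,0,0.6],
  [0,0,0,0.6],
  [0,0,0,0.4],
  [0,0,0,0.2],
])

```text
time: 8.95
eef_pos: [0.6261, -0.1442, 0.1339]
eef_rot: [[0.018, 1.0, 0.001], [1.0, -0.018, -0.0], [-0.0, 0.001, -1.0]]
wrist_force: [-0.5, 0.5, 1.7]
width: 0.398
finger_force: 0.0
```

>>> servo_tool([
  [-0.2,-0.6,0.1,0],
  [-0.2,-0.7,0.1,0],
  [-0.2,-0.7,0.2,0],
  [-0.2,-0.7,0.2,0],
  [-0.17,-0.42,0.1,0],
])

```text
time: 9.45
eef_pos: [0.4659, -0.1903, 0.0977]
eef_rot: [[0.018, 1.0, -0.002], [1.0, -0.018, 0.0], [0.0, -0.002, -1.0]]
wrist_force: [0.5, -0.4, -0.9]
width: 0.398
finger_force: 0.0
```

>>> servo_tool([
  [0,0,0,0],
  [0,0,0,0],
  [0,0,0,0],
  [0,0,0,0],
  [0,0,0,0],
])

```text
time: 9.95
eef_pos: [0.4702, -0.1895, 0.0982]
eef_rot: [[0.016, 1.0, 0.001], [1.0, -0.016, 0.0], [0.0, 0.001, -1.0]]
wrist_force: [-0.4, -0.2, -0.1]
width: 0.4
finger_force: 0.0
```

```bash
python3 - <<'E'
from h import *
tcp(); print(state()["eef_pos"].round(4)); p=get_image("wrist"); marks(p)
E
```

```text
t 9.95 tcp s -0.1417 c -0.161 z 0.0982 yaw 0.93 w 0.39967086258889317
[ 0.4702 -0.1895  0.0982]
m2 4947 y [-0.2205 -0.0879] x(y=-.15) 0.4704 slope 0.017 top 0.0167 xr [0.4632 0.4777]
```

>>> servo_tool([
  [-0.02,0,0.4,0],
  [0,0,0.5,0],
  [0,0,0.5,0],
  [0,0,0.3,0],
  [0,0,0.18,0],
])

```text
time: 10.5
eef_pos: [0.4689, -0.1904, 0.0027]
eef_rot: [[0.017, 1.0, -0.002], [1.0, -0.017, 0.001], [0.001, -0.002, -1.0]]
wrist_force: [0.5, 0.3, 0.3]
width: 0.397
finger_force: 0.0
```

>>> servo_tool([
  [0,0,0,0],
  [0,0,0,0],
  [0,0,0,0],
  [0,0,0,0],
  [0,0,0,0],
])

```text
time: 11.0
eef_pos: [0.4696, -0.191, 0.0047]
eef_rot: [[0.017, 1.0, 0.001], [1.0, -0.017, -0.0], [-0.0, 0.001, -1.0]]
wrist_force: [-0.1, -0.1, -0.5]
width: 0.397
finger_force: 0.0
```

>>> servo_tool([
  [0,0,0,0],
  [0,0,0,0],
  [0,0,0,0],
  [0,0,0,0],
  [0,0,0,0],
], jaw=0)

```text
time: 11.5
eef_pos: [0.4695, -0.1909, 0.0045]
eef_rot: [[0.018, 1.0, 0.001], [1.0, -0.018, -0.0], [-0.0, 0.001, -1.0]]
wrist_force: [-0.9, 0.8, 6.1]
width: 0.149
finger_force: 39.4
```

>>> servo_tool([
  [0,0,0,0],
  [0,0,-0.3,0],
  [0,0,-0.5,0],
  [0,0,-0.5,0],
  [0,0,-0.3,0],
])

```text
time: 12.0
eef_pos: [0.4698, -0.1911, 0.0855]
eef_rot: [[0.017, 1.0, 0.002], [1.0, -0.017, -0.001], [-0.001, 0.002, -1.0]]
wrist_force: [0.4, 0.4, -0.9]
width: 0.142
finger_force: 39.2
```

>>> servo_tool([
  [0,0.4,0,0],
  [0,0.8,0,0],
  [0,0.9,0,0],
  [0,0.8,0,0],
  [0,0.39,0,0],
])

```text
time: 12.5
eef_pos: [0.6372, -0.1929, 0.0837]
eef_rot: [[0.016, 1.0, 0.002], [1.0, -0.016, 0.0], [0.0, 0.002, -1.0]]
wrist_force: [0.2, 0.8, -0.3]
width: 0.139
finger_force: 39.2
```

>>> servo_tool([
  [0,0,0,-0.4],
  [0,0,0,-0.6],
  [0,0,0.3,-0.6],
  [0,0,0.4,-0.4],
  [0,0,0.2,-0.2],
])

```text
time: 13.0
eef_pos: [0.6311, -0.1938, 0.0372]
eef_rot: [[-0.175, 0.985, -0.004], [0.985, 0.175, 0.001], [0.001, -0.004, -1.0]]
wrist_force: [-0.3, 0.4, -0.9]
width: 0.142
finger_force: 39.2
```

>>> servo_tool([
  [0,0,0,0],
  [0,0,0,0],
  [0,0,0,0],
  [0,0,0,0],
  [0,0,0,0],
])

```text
time: 13.5
eef_pos: [0.6341, -0.1938, 0.0398]
eef_rot: [[-0.174, 0.985, 0.001], [0.985, 0.174, -0.0], [-0.0, 0.001, -1.0]]
wrist_force: [0.4, -0.1, 0.2]
width: 0.143
finger_force: 39.2
```

```bash
python3 - <<'E'
from h import *
tcp(); p=held("wrist"); save(p,"w5")
E
```

```text
t 13.5 tcp s -0.1744 c -0.0004 z 0.0398 yaw -10.0 w 0.1428695366617497
wrist 13357 s [-0.2024 -0.072 ]
  s -0.21 c [-0.0066  0.0051] mid -0.0007 ztop 0.0506 274
  s -0.19 c [-0.0064  0.0056] mid -0.0004 ztop 0.0518 1185
  s -0.17 c [-0.0123  0.0111] mid -0.0006 ztop 0.067 2195
  s -0.15 c [-0.0073  0.0061] mid -0.0006 ztop 0.0518 1754
  s -0.13 c [-0.0073  0.0062] mid -0.0005 ztop 0.0517 2021
  s -0.11 c [-0.0077  0.0066] mid -0.0006 ztop 0.0521 2370
  s -0.09 c [-0.0069  0.0059] mid -0.0005 ztop 0.0513 2460
  s -0.07 c [-0.0063  0.0051] mid -0.0006 ztop 0.0505 1098
```

View pics/w5.png

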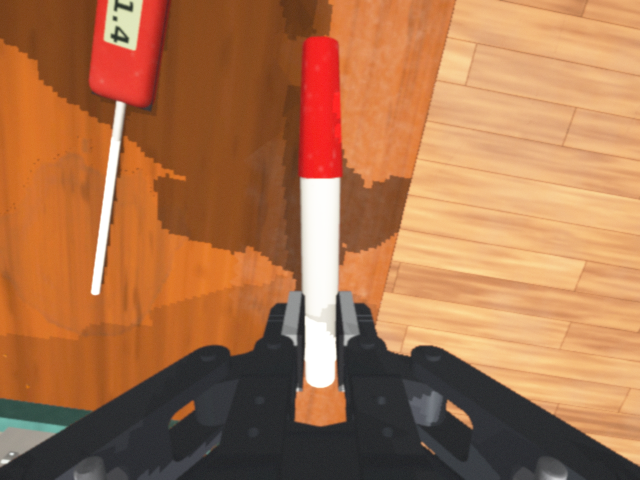

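>>> servo_tool([
  [0.2,0,0,0],
  [0.2,0,0,0],
  [0.2,0,0,0],
  [0.2,0,0,0],
  [0.2,0,0,0],
])

```text
time: 14.05
eef_pos: [0.6248, -0.1431, 0.039]
eef_rot: [[-0.174, 0.985, -0.0], [0.985, 0.174, 0.0], [0.0, -0.0, -1.0]]
wrist_force: [-1.0, 0.7, -0.4]
width: 0.146
finger_force: 39.2
```

>>> servo_tool([
  [0.2,0,0,0],
  [0.2,0,0,0],
  [0.2,0,0,0],
  [0.2,0,0,0],
  [0.2,0,0,0],
])

```text
time: 14.55
eef_pos: [0.6162, -0.0945, 0.0391]
eef_rot: [[-0.174, 0.985, 0.0], [0.985, 0.174, -0.0], [-0.0, 0.0, -1.0]]
wrist_force: [-0.1, -0.1, -0.7]
width: 0.143
finger_force: 39.3
```

```bash
python3 - <<'E'
from h import *
tcp(); p=held("wrist",srange=(-.2,.0)); s=held("side",srange=(-.2,.0)); save(s,"s6")
E
```

```text
t 14.55 tcp s -0.0735 c -0.0008 z 0.0391 yaw -10.0 w 0.14313763926886522
wrist 9641 s [-0.1021 -0.0016]
  s -0.11 c [-0.0069  0.0049] mid -0.001 ztop 0.0499 219
  s -0.09 c [-0.0069  0.0052] mid -0.0008 ztop 0.0511 1191
  s -0.07 c [-0.0127  0.0107] mid -0.001 ztop 0.067 2196
  s -0.05 c [-0.0077  0.0057] mid -0.001 ztop 0.0511 1755
  s -0.03 c [-0.0078  0.0058] mid -0.001 ztop 0.0512 2008
  s -0.01 c [-0.0082  0.0062] mid -0.001 ztop 0.0516 2272
side 423 s [-0.0997 -0.0052]
  s -0.09 c [-0.003   0.0108] mid 0.0039 ztop 0.051 96
  s -0.05 c [-0.0117  0.0095] mid -0.0011 ztop 0.0577 121
  s -0.03 c [-0.0022  0.0071] mid 0.0025 ztop 0.0511 112
  s -0.01 c [-0.0037  0.0072] mid 0.0017 ztop 0.0514 88
```

>>> servo_tool([
  [0.2,0.01,0,0],
  [0.2,0,0,0],
  [0.2,0,0,0],
  [0.2,0,0,0],
  [0.2,0,0,0],
])

```text
time: 15.15
eef_pos: [0.6079, -0.0452, 0.0391]
eef_rot: [[-0.174, 0.985, -0.0], [0.985, 0.174, -0.0], [-0.0, -0.0, -1.0]]
wrist_force: [-0.3, -1.6, 1.2]
width: 0.146
finger_force: 39.4
```

>>> servo_tool([
  [0.0,0,0.02,0],
  [0,0,0,0],
  [0,0,0,0],
  [0,0,0,0],
  [0,0,0,0],
])

```text
time: 15.65
eef_pos: [0.6082, -0.0449, 0.0384]
eef_rot: [[-0.174, 0.985, 0.0], [0.985, 0.174, 0.001], [0.001, 0.0, -1.0]]
wrist_force: [-2.3, 3.7, 5.1]
width: 0.142
finger_force: 39.9
```

```bash
python3 - <<'E'
from h import *
tcp(); p=held("wrist",srange=(-.2,.0)); save(p,"w7")
E
```

```text
t 15.65 tcp s -0.0233 c -0.0 z 0.0384 yaw -10.02 w 0.14179076253812337
wrist 2997 s [-0.0533 -0.0115]
  s -0.05 c [-0.0059  0.0059] mid -0.0 ztop 0.0493 739
  s -0.03 c [-0.0061  0.006 ] mid -0.0001 ztop 0.0507 1306
  s -0.01 c [-0.0123  0.0119] mid -0.0002 ztop 0.0688 952
```

View pics/w7.png

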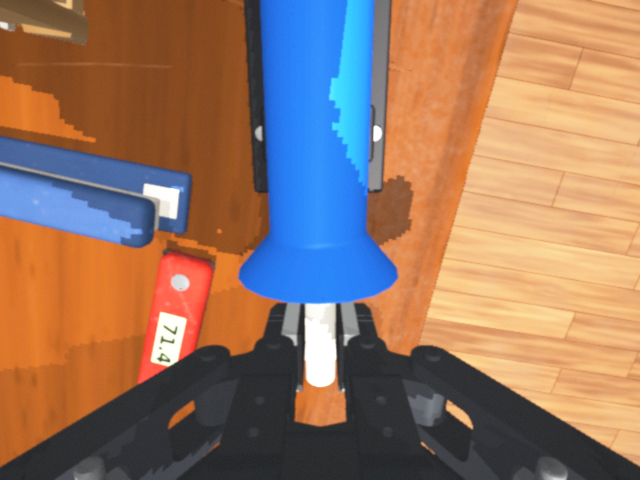

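>>> servo_tool([
  [0,0,0,0],
  [0,0,0,0],
  [0,0,0,0],
  [0,0,0,0],
  [0,0,0,0],
], jaw=40)

```text
time: 16.2
eef_pos: [0.6082, -0.0462, 0.0379]
eef_rot: [[-0.173, 0.985, 0.0], [0.985, 0.173, -0.0], [-0.0, 0.0, -1.0]]
wrist_force: [0.4, 0.0, 0.6]
width: 0.397
finger_force: 0.0
```

>>> servo_tool([
  [-0.1,0,-0.3,0],
  [-0.1,0,-0.5,0],
  [-0.3,0,-0.5,0],
  [-0.8,0,-0.4,0],
  [-0.8,0,-0.2,0],
])

```text
time: 16.7
eef_pos: [0.6282, -0.1501, 0.137]
eef_rot: [[-0.176, 0.984, 0.005], [0.984, 0.176, -0.001], [-0.002, 0.005, -1.0]]
wrist_force: [1.1, -0.2, 0.4]
width: 0.401
finger_force: 0.0
```

>>> servo_tool([
  [0,0,0,0],
  [0,0,0,0],
  [0,0,0,0],
  [0,0,0,0],
  [0,0,0,0],
])

```text
time: 17.2
eef_pos: [0.6263, -0.1479, 0.1328]
eef_rot: [[-0.176, 0.984, -0.001], [0.984, 0.176, 0.001], [0.001, -0.0, -1.0]]
wrist_force: [0.5, -0.3, -1.1]
width: 0.404
finger_force: 0.0
```

```bash
python3 - <<'E'
from h import *
tcp(); p=held("wrist",srange=(-.2,.0)); save(p,"w8"); held("side",srange=(-.2,0))
E
```

```text
t 17.2 tcp s -0.1278 c -0.0001 z 0.1328 yaw -10.12 w 0.4044022545118015
wrist 2536 s [-0.0534 -0.0004]
  s -0.05 c [-0.0053  0.0066] mid 0.0006 ztop 0.0506 563
  s -0.03 c [-0.0069  0.0069] mid -0.0 ztop 0.0512 936
  s -0.01 c [-0.0073  0.0067] mid -0.0003 ztop 0.0514 1037
side 285 s [-0.0526 -0.0035]
  s -0.05 c [-0.0027  0.0074] mid 0.0024 ztop 0.0499 72
  s -0.03 c [-0.0035  0.0077] mid 0.0021 ztop 0.0509 115
  s -0.01 c [-0.0031  0.0083] mid 0.0026 ztop 0.0511 98
```

View pics/w8.png

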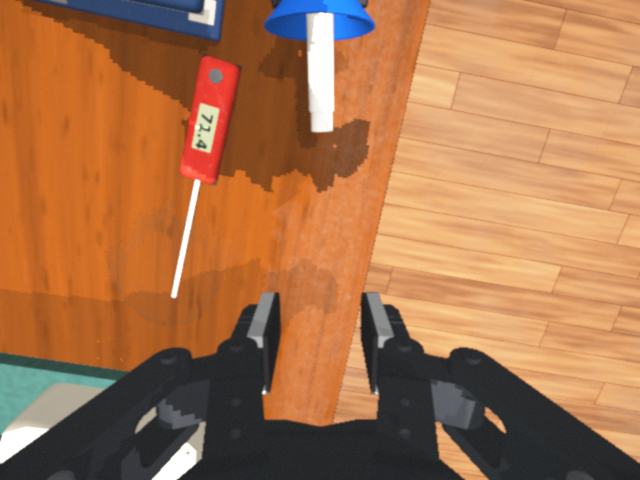

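The second marker is level in the mouth with about 53 mm sticking out (tail at pixel 321,130). The thermometer hasn't moved, and the gripper is clear.

```bash
python3 -c "from bench import hand_in; print(hand_in())"
```

```text
the job is handed in; nothing more can be done
None
```

Handed in at about 17 s of the 61 s allowed: by measurement the first marker is wholly inside the tube and the second about 81 mm of its 135 mm in, both released, with the thermometer not visibly moved.

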